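# Snap a hot-end cartridge into the printer's toolhead dock

## Task

Stand the spare hot-end cartridge fully home in the pocket of the toolhead dock without forcing it, then press the orange clip down until it snaps shut. Keep leaning on the shut clip with about 10 N for half a second to confirm that it is home, never pushing it with more than 30 N (the plastic cracks), then let go and leave the other things on the bench where they are.

Things in the scene. Friction and masses are not known exactly. Their poses are not given: they have to be found in the camera images.
- cartridge: Loose hot-end cartridge, some 110 g, upright on the bench: an aluminium block 30 (x) x 24 (y) x 36 (z) mm with a brass band, and centred on it a dark finned neck 16 (x) x 24 (y) x 30 mm with a red cap; 66 mm high in all. Origin: centre of the underside, z up. Grip the neck across y (24 mm). The block's shoulders, at x = +-8 to 15 mm, are 36 mm up. The same after a half turn about z.
- dock: Black toolhead dock fixed to the bench. Origin: on the pocket's axis at bench level, z up. A block 62 (x) x 70 (y) x 30 (z) mm centred there, with a pocket open at the top. Behind the block (+x) a foot plate 10 mm high runs on to x = 109 mm and carries the orange clip's bracket (cheeks at x = 62 to 83, y = +-20 mm, up to 66 mm high).
- pocket (a point): Centre of the mouth of the dock's pocket, at 0, 0, 30 mm in the dock frame, axes as the dock's. The pocket is 33 (x) x 27 (y) mm, 22 mm deep (floor 8 mm above the bench), its mouth chamfered by 4 mm. The cartridge stands in it upright, its x along the dock's x, either way round; it cannot go in while the clip is shut.
- clip_foot (a point): Point on the foot plate straight below the clip's hinge: 72.5, 0, 10 mm in the dock frame. The hinge lies along the dock's y, 48.5 mm above the bench PLUS a height setting of 0 to 13 mm, unreported: find it by feel. The clip is a lever 22 mm wide, 6 mm thick, 62 mm from hinge to tip, pointing to the pocket; shut, its tip is over the cartridge's shoulder, 1.5 mm plus that above it.
- press_spot (a point): Point on the foot plate below the place to press: 44, 0, 10 mm in the dock frame. Above it is the clip's black press roller (turns freely, 7 mm radius, 30 mm long, along the dock's y). At setting 0 its top is at x = 50, z = 83 mm when open and x = 38.5, z = 65.5 mm when shut (dock frame, z over the bench; add 0 to 13 mm). Press with shut fingers that close across the dock's y.
- clip (a joint): Orange spring clip on the dock. 0 = open (rest, tip up 35 degrees), 0.61 = shut (level). Pressed straight down on its roller, it resists with a force that rises smoothly to about 10 N before half way through its 18 mm travel, then falls to nothing about 2 mm before the end, where it snaps over and stays shut by itself, against a firm stop (gives some 0.2 mm at 10 N).
- glue_stick: Bystander: white glue stick, 28 mm across, 95 mm high, standing loose on the bench. Origin: centre of its underside.
- printed_part: Bystander: red printed bracket, 45 x 35 x 36 mm, loose. Origin: centre of its underside.
- mini_spool: Bystander: yellow filament spool lying flat, 100 mm across, 40 mm high, loose. Origin: centre of its underside.
- hex_driver: Bystander: blue-handled driver lying on the bench, loose, handle towards its -x, about 200 mm long.

How it is judged:
By the outcome, as a careful person would: the job done as asked, in the order asked, and still so for the second after the job is handed in, with the robot touching nothing.
It also fails if it takes over 67 s, if anything falls off the work surface, if the arm or the gripper's body presses on something with over 40 N, if the wrist force passes 120 N, or if a joint passes its speed limit or range.

## Robot

A 7-joint arm with a two-finger parallel gripper is mounted at the origin on the work surface. World frame = base frame: x ahead of the robot, y to its left, z up, the work surface at z = 0. Lengths are in mm, angles in rad, forces in N, time in s.
With the tool pointing down it reaches from about 400 to 875 mm from the base axis. Payload 4.4 kg.
Tool frame: the origin (TCP) lies at the very end of the fingers, on their centre line; the grasp point (between the pads) lies 19 mm behind it; y points along the fingers, x is the direction in which the jaws open and shut, and the axes are right-handed (so a half turn about y gives the same grasp; the last joint's range is limited). The gripper opens to 85 mm and grips with 20 to 120 N. Pads are 22 mm wide; open, the fingers measure 114 mm over their backs; the gripper's body (76 mm by 85 mm) begins 54 mm behind the grasp point. The pads swing forward as they close: fully open they stand 13 mm farther back than shut.
Start: joints at [1.245, 0.628, 0.038, 1.517, -0.027, 0.996, -0.02], TCP at [167.005, -628.194, 209.113] pointing down, gripper open.
Joint ranges: [-3.06, 3.06], [-0.37, 2.12], [-1.25, 1.32], [0.18, 2.47], [-1.1, 4.24], [0.23, 1.98], [-2.94, 2.94]. Speed limits (rad/s): [2.57, 2.57, 3.14, 3.14, 3.14, 3.14, 3.14].

## Interface

Orientations are given as [roll, pitch, yaw] about the fixed x, y, z axes, in that order (R = Rz(yaw) Ry(pitch) Rx(roll)).
In Python, from cell import readout, eyes, finish_job gives the robot as it stands. The module is installed in compiled form; this text tells all that it offers.
- The arm moves only by the tool apply_moves, never from a script. Its argument "commands" is a list that holds one entry, the list of rows, each a list of 6 numbers: the shift along the tool's x, y, z in units of 0.04 m (1.0 is 0.04 m), then the turn, a rotation vector about the tool's x, y, z in units of 5 degrees (1.0 is 5 degrees). A call has 1 to 8 rows; each row shifts and turns the pose as measured when the row begins, along the tool's axes as they then stand; what a row does not reach is not made up. A row lasts 1/12 s, in which the tool goes at most 41.7 mm and 7.16 degrees, less where a joint would pass 70% of its speed; a pose out of reach is approached as far as the arm can. A call with a number of a shift or a turn outside -1 to 1 is refused whole. A call with a gripper value outside its range is refused whole. "claw" is the finger opening in mm, from 0 to 85.4, set as the call begins (left out, the last holds). The fingers move at their own pace and stop on an object; the grip force is fixed at half the most. Time passes only in rows, so rows that do not move let the fingers close. It gives the time, the measured TCP pose, the force and the opening at its end, in the units of the state.
- readout.read_state(): the state, without advancing time (a new reading comes with each control period).
- eyes.get_image(name): name is "side" or "top"; returns a dict with "image" (420x560x3 uint8, red, green, blue), "mtx" (3x3 intrinsics, pixels), "rvec" (rotation vector, rad) and "tvec" (3), from world to camera coordinates, as OpenCV has them. Camera axes: x right, y down, z forward; pixel columns grow to the right and rows downward; lengths in mm; the calibration is good to about 2 mm. A picture is of the moment at which its call begins. There is no depth.
- finish_job(): hands the job in, once; it reports no verdict.
The state is a dict: "clock": time; "qpos": joint angles; "qd": joint speeds; "tau": joint torques, N m; "eef_pos": TCP position; "tool_rot": TCP orientation; "force": force on the tool from outside, world axes, zero at the start; "torque": the same for the moment, N m; "width": finger opening in mm.
Only numpy, scipy, OpenCV 4.12 (cv2) and the standard library are available. Lean on these libraries where they do the work, as an engineer would, in place of code of your own. Each camera call takes 0.05 s, during which the arm holds its last target. There are 200 camera calls.

## Working session

There is one attempt and no reset: what is moved stays moved. The work goes in short steps, Python scripts to look and compute and a tool call to move; the robot and the scene stay as the last step left them, time stands still between calls to the robot, and variables do not carry over. Pictures are saved under pics/ and viewed, about 8 in all and at most 12, crops included, and the job is handed in when it is done.

Besides the shell and the picture viewer there is one more tool, called after "Emit:" in YAML: its name, and indented under it one key for each argument. apply_moves: Moves the arm, as the interface text tells. Shifts and turns lie within -1 to 1; 1 stands for 0.04 m of shift or 5 degrees of turn. Its arguments: {"type":"object","properties":{"commands":{"type":"array"},"claw":{"type":"number"}},"required":["commands"]}

```bash
mkdir -p pics; cat > h.py <<'E'
import numpy as np,cv2
from cell import readout,eyes,finish_job
from scipy.spatial.transform import Rotation as R
def snap(n,f):
    d=eyes.get_image(n); np.savez(f'pics/{f}.npz',**{k:np.array(d[k]) for k in('image','mtx','rvec','tvec')})
    cv2.imwrite(f'pics/{f}.png',cv2.cvtColor(d['image'],cv2.COLOR_RGB2BGR)); return d
def load(f): return dict(np.load(f'pics/{f}.npz'))
def ray(d,u,v,z):
    "world point at height z seen at pixel u,v"
    Rm=cv2.Rodrigues(np.array(d['rvec'],float))[0]; t=np.array(d['tvec'],float).ravel()
    c=-Rm.T@t; r=Rm.T@np.linalg.solve(np.array(d['mtx'],float),[u,v,1.]); return c+r*(z-c[2])/r[2]
def proj(d,P): return cv2.projectPoints(np.array(P,float).reshape(-1,3),np.array(d['rvec'],float),np.array(d['tvec'],float),np.array(d['mtx'],float),None)[0].reshape(-1,2)
def crop(f,x0,y0,x1,y1,s):
    im=cv2.imread(f'pics/{f}.png')[y0:y1,x0:x1]; cv2.imwrite(f'pics/{f}_c{x0}_{y0}.png',cv2.resize(im,None,fx=s,fy=s,interpolation=cv2.INTER_CUBIC))
def axes(): 
    s=readout.read_state(); return s,R.from_euler('xyz',s['tool_rot']).as_matrix()
E
python3 - <<'E'
from h import *
a=snap('top','t0');b=snap('side','s0')
im=np.vstack([cv2.imread('pics/t0.png')])
for d in(a,b):
    Rm=cv2.Rodrigues(np.array(d['rvec'],float))[0];print(-Rm.T@np.array(d['tvec']).ravel(),np.array(d['mtx'])[0,0])
s,M=axes();print(s);print(M.round(3))
E
```

```text
[496.69426882 -45.63684165 870.04828368] 380.49291486894407
[291.44239325 564.2997553  835.4425635 ] 457.07477165526643
{'clock': 0.1, 'qpos': array([ 1.2451871 ,  0.62926273,  0.03847072,  1.5182723 , -0.02699626,
        0.99630285, -0.02001075]), 'qd': array([-9.46056258e-04, -2.00260377e-03,  9.83251032e-04, -1.43445291e-03,
        3.48537618e-04, -5.69660533e-05, -1.27290002e-03]), 'tau': array([ 3.57673292e-03, -5.64525855e+01,  1.23041421e+00, -1.93973529e+01,
        1.11744451e-02,  5.41596630e-03, -7.14747387e-06]), 'eef_pos': array([ 166.8404715 , -627.59946514,  208.27428885]), 'tool_rot': array([-1.57083281,  0.00172615, -1.31101695]), 'force': array([ 0.04823719,  0.17831096, -0.56647634]), 'torque': array([-0.02089385,  0.01265962,  0.02969511]), 'width': 85.46528963235866}
[[ 0.257 -0.     0.966]
 [-0.966  0.002  0.257]
 [-0.002 -1.    -0.   ]]
```

View pics/t0.png

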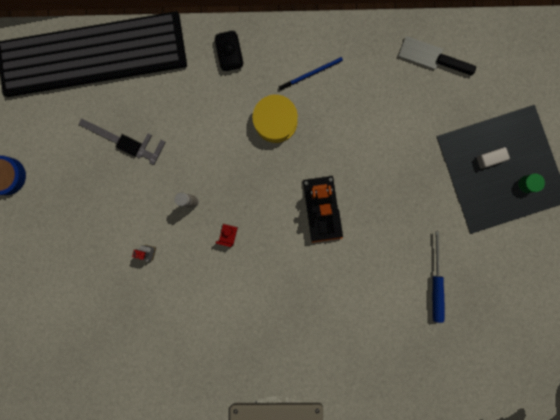

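View pics/s0.png

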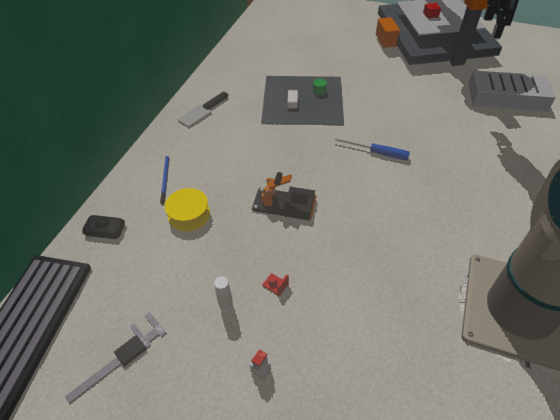

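The top view shows the cartridge near (141,254), the dock near (322,210) with the clip end upward (+x), the glue stick (190,200), the red bracket (228,235) and the spool (275,117). In the side view the cartridge is near (260,362) and the dock near (285,198). Next I'll enlarge these.

```bash
python3 - <<'E'
from h import *
def c(f,x,y,w,s):
    im=cv2.imread(f'pics/{f}.png')[y:y+w*3//4,x:x+w]; im=cv2.convertScaleAbs(im,alpha=1.8,beta=20); return cv2.resize(im,(400,300),interpolation=cv2.INTER_CUBIC)
im=np.vstack([np.hstack([c('t0',120,240,40,10),c('t0',272,165,100,4)]),np.hstack([c('s0',235,340,50,8),c('s0',245,165,80,5)])])
cv2.imwrite('pics/c1.png',im)
E
```

```text
(no output)
```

View pics/c1.png

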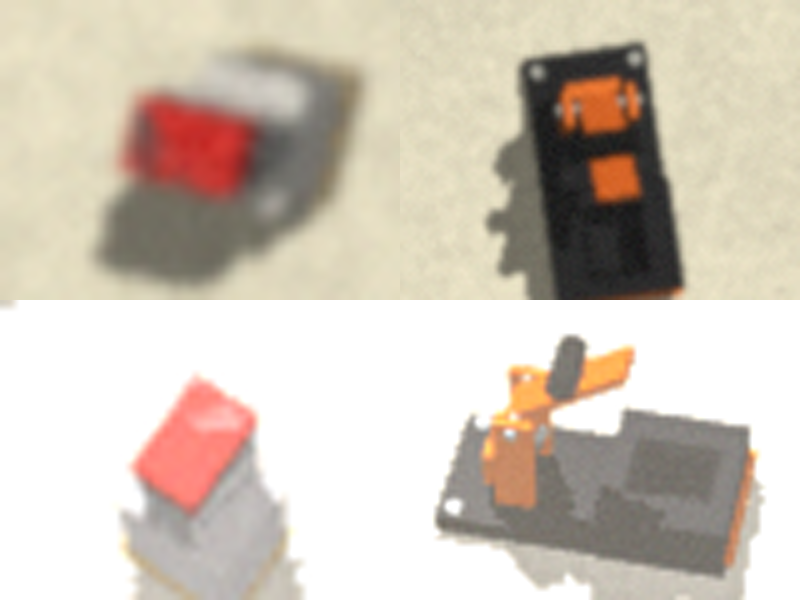

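```bash
cat > fit.py <<'E'
from h import *
from scipy.optimize import least_squares
T,S=load('t0'),load('s0')
def W(p,L): L=np.array(L,float); c,s=np.cos(p[2]),np.sin(p[2]); return np.c_[p[0]+c*L[:,0]-s*L[:,1],p[1]+s*L[:,0]+c*L[:,1],L[:,2]]
def fit(p0,obs):
    f=lambda p:np.concatenate([(proj(d,W(p,L))-np.array(px)).ravel() for d,L,px in obs])
    r=least_squares(f,p0,x_scale=[10,10,.1],loss='soft_l1'); print(r.x.round(3),np.degrees(r.x[2]).round(2)); print(r.fun.round(1).reshape(-1,2).tolist()); return r.x
E
python3 - <<'E'
from fit import *
dt=[(T,[(109,35,10),(109,-35,10),(-31,-35,30)],[(302.5,180.5),(333.2,175.8),(343.2,237.5)])]
ds=[(S,[(31,-35,30),(-31,-35,30),(109,-35,10),(109,35,10),(-31,35,0)],[(290,187),(315,190.6),(259,188.6),(252.6,209),(310,220.4)])]
p0=[*ray(T,322,225,30)[:2],.1]
for o in(dt,ds,dt+ds): D=fit(p0,o)
ct=[(T,[(8,12,66),(8,-12,66),(-8,-12,66),(-8,12,66)],[(134,249.5),(145.8,251.8),(144,259.5),(132.2,257.2)])]
C=fit([*ray(T,139,254.5,66)[:2],0],ct)
px=np.array([(259.4,349.4),(267.1,354.6),(259,367),(251.9,361)])
q=proj(S,W(C,ct[0][1]));print(q.round(1)); idx=[np.argmin(((px-a)**2).sum(1)) for a in q-q.mean(0)+px.mean(0)];print(idx)
cs=[(S,ct[0][1],px[idx])]
fit(C,cs);C=fit(C,ct+cs)
np.savez('pose',D=D,C=C)
def ov(f,d,x,y,w,p,Ls):
    im=cv2.resize(cv2.convertScaleAbs(cv2.imread(f'pics/{f}.png')[y:y+w*3//4,x:x+w],alpha=1.8,beta=10),(400,300),interpolation=cv2.INTER_CUBIC);k=400/w
    for L in Ls: cv2.polylines(im,[((proj(d,W(p,L))-[x,y]+.5)*k).astype(np.int32)],True,(255,255,0),1)
    return im
r=lambda a,b,c,d,z:[(a,c,z),(b,c,z),(b,d,z),(a,d,z)]
cl=[r(-8,8,-12,12,66),r(-15,15,-12,12,36),r(-15,15,-12,12,0)];dl=[r(-31,31,-35,35,30),r(-20.5,20.5,-17.5,17.5,30),r(-31,109,-35,35,10)]
cv2.imwrite('pics/o1.png',np.vstack([np.hstack([ov('t0',T,120,240,40,C,cl),ov('t0',T,272,170,100,D,dl)]),np.hstack([ov('s0',S,235,340,50,C,cl),ov('s0',S,245,165,80,D,dl)])]))
E
```

```text
[ 4.95453e+02 -1.13138e+02  1.28000e-01] 7.36
[[0.0, -0.2], [-0.1, 0.2], [0.1, 0.0]]
[ 4.97093e+02 -1.13080e+02  1.43000e-01] 8.2
[[-0.1, -0.2], [0.5, -0.2], [-0.2, -0.6], [-0.7, 0.4], [0.4, 0.4]]
[ 4.96395e+02 -1.13101e+02  1.34000e-01] 7.68
[[-0.3, -0.5], [-0.4, -0.3], [0.1, -0.5], [0.4, -0.2], [0.9, -0.0], [0.2, -0.8], [-0.4, 0.1], [0.5, 0.6]]
[ 4.39562e+02  2.84886e+02 -2.07000e-01] -11.87
[[0.3, 0.2], [-0.5, 0.1], [-0.3, -0.2], [0.5, -0.1]]
[[252.6 361. ]
 [260.3 349.5]
 [268.  354.2]
 [260.4 365.8]]
[np.int64(3), np.int64(0), np.int64(1), np.int64(2)]
[ 4.40909e+02  2.86017e+02 -2.34000e-01] -13.4
[[-0.3, 0.2], [0.1, 0.4], [0.0, 0.1], [0.2, -0.8]]
[ 4.40367e+02  2.85605e+02 -2.23000e-01] -12.77
[[0.0, -0.3], [-0.8, -0.2], [-0.7, -0.5], [0.1, -0.6], [0.1, 0.1], [0.4, 0.3], [0.4, -0.1], [0.7, -0.9]]
```

View pics/o1.png

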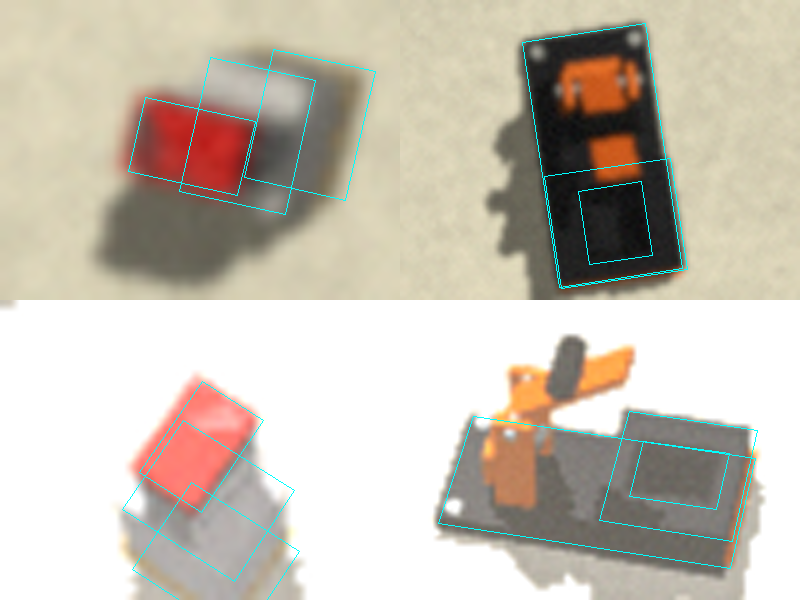

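```bash
python3 - <<'E'
from fit import *
h=lambda a:np.array(a)-.5
dt=[(T,[(109,35,10),(109,-35,10),(-31,-35,30)],h([(302.5,180.5),(333.2,175.8),(343.2,237.5)]))]
ds=[(S,[(31,-35,30),(-31,-35,30),(109,-35,10),(109,35,10),(-31,35,0)],h([(290,187),(315,190.6),(259,188.6),(252.6,209),(310,220.4)]))]
for o in(dt,ds,dt+ds): D=fit([495,-113,.13],o)
L=[(8,12,66),(8,-12,66),(-8,-12,66),(-8,12,66)]
ct=[(T,L,h([(134,249.5),(145.8,251.8),(144,259.5),(132.2,257.2)]))]
px=h([(259.4,349.4),(267.1,354.6),(259,367),(251.9,361)])
cs=[(S,L,px[[3,0,1,2]])]
for o in(ct,cs,ct+cs):C=fit([440,285,-.2],o)
np.savez('pose',D=D,C=C)
print('glue',ray(T,194,201,95),ray(S,222,281,95),'red',ray(T,228,235,20),'spool',ray(T,275,117,40))
E
```

```text
[ 4.96591e+02 -1.12044e+02  1.29000e-01] 7.36
[[0.0, -0.2], [-0.1, 0.2], [0.1, 0.0]]
[ 4.98744e+02 -1.14193e+02  1.43000e-01] 8.22
[[-0.1, -0.2], [0.5, -0.2], [-0.2, -0.6], [-0.6, 0.4], [0.4, 0.4]]
[ 4.97734e+02 -1.13109e+02  1.37000e-01] 7.86
[[0.1, -0.5], [-0.1, -0.4], [0.7, -0.7], [0.3, 0.2], [0.8, 0.3], [0.2, -0.4], [-0.4, 0.6], [0.5, 0.9]]
[ 4.40627e+02  2.85958e+02 -2.07000e-01] -11.87
[[0.3, 0.2], [-0.5, 0.1], [-0.3, -0.2], [0.5, -0.1]]
[ 4.42047e+02  2.85483e+02 -2.33000e-01] -13.37
[[-0.3, 0.2], [0.1, 0.5], [0.0, 0.1], [0.2, -0.8]]
[ 4.41443e+02  2.85723e+02 -2.22000e-01] -12.72
[[0.5, -0.3], [-0.4, -0.2], [-0.2, -0.5], [0.6, -0.6], [-0.0, 0.5], [0.3, 0.7], [0.2, 0.3], [0.6, -0.6]]
glue [549.51408015 160.23785199  95.        ] [555.30026695 182.70237763  95.        ] red [477.47919961 103.90904193  20.        ] spool [736.90537528  -4.9690556   40.        ]
```

```bash
cat > plan.py <<'E'
from h import *
def yaw(): s,M=axes(); return np.degrees(np.arctan2(M[1,0],M[0,0]))
def plan(wps):
    "wps: (x,y,z,yawdeg,nrows)"
    s,M=axes(); p=np.array(s['eef_pos'],float); rows=[]
    print('t',round(s['clock'],2),'p',p.round(1),'F',np.array(s['force']).round(1),'w',round(s['width'],1),'rpy',np.degrees(s['tool_rot']).round(2),'q7',round(s['qpos'][6],2))
    for x,y,z,a,n in wps:
        R0=R.from_matrix(M); th=np.radians(a)
        Mt=np.array([[np.cos(th),0,-np.sin(th)],[np.sin(th),0,np.cos(th)],[0,-1,0]])
        for k in range(n):
            d=(np.array([x,y,z])-p)/(n-k); rv=R.from_matrix(M.T@Mt).as_rotvec(degrees=True)/(n-k)
            r=np.r_[M.T@d/40,rv/5].round(2); rows.append(r.tolist())
            p=p+M@r[:3]*40; M=M@R.from_rotvec(r[3:]*5,degrees=True).as_matrix()
    for i in range(0,len(rows),8): print(str(rows[i:i+8]).replace(' ','').replace('.0,',',').replace('-0,','0,'))
E
python3 - <<'E'
from plan import *
plan([(470,-120,230,10,18),(441,286,190,77.3,14)])
E
```

```text
t 0.1 p [ 166.8 -627.6  208.3] F [ 0.   0.2 -0.6] w 85.5 rpy [-90.     0.1  -75.12] q7 -0.02
[[-0.57,-0.03,0.59,0,-0.95,-0.0],[-0.52,-0.03,0.63,0,-0.95,-0.0],[-0.47,-0.03,0.67,0,-0.95,-0.0],[-0.41,-0.03,0.71,0,-0.94,-0.0],[-0.35,-0.03,0.74,0,-0.95,-0.0],[-0.29,-0.03,0.77,0,-0.94,-0.0],[-0.22,-0.03,0.79,0,-0.95,-0.0],[-0.16,-0.03,0.81,0,-0.94,-0.0]]
[[-0.09,-0.03,0.82,0,-0.95,-0.0],[-0.02,-0.03,0.82,0,-0.94,-0.0],[0.04,-0.03,0.82,0,-0.95,-0.0],[0.11,-0.03,0.81,0,-0.94,-0.0],[0.18,-0.03,0.8,0,-0.95,-0.0],[0.24,-0.03,0.79,0,-0.94,-0.0],[0.31,-0.03,0.76,0,-0.95,-0.0],[0.37,-0.03,0.74,-0.01,-0.94,-0.0]]
[[0.43,-0.02,0.7,0,-0.95,-0.0],[0.48,-0.03,0.67,-0.01,-0.94,-0.0],[0.07,0.07,0.72,0,-0.96,-0.0],[0.14,0.07,0.71,0,-0.96,-0.0],[0.19,0.07,0.7,0,-0.96,-0.0],[0.25,0.07,0.68,0,-0.96,-0.0],[0.31,0.07,0.66,0,-0.96,-0.0],[0.36,0.07,0.63,0,-0.96,-0.0]]
[[0.41,0.07,0.6,0,-0.96,-0.0],[0.46,0.07,0.56,0,-0.96,-0.0],[0.51,0.07,0.52,0,-0.96,-0.0],[0.55,0.07,0.48,0,-0.96,-0.0],[0.59,0.08,0.43,0,-0.97,-0.0],[0.62,0.07,0.37,0,-0.96,-0.0],[0.65,0.08,0.32,0,-0.97,-0.0],[0.68,0.07,0.27,0,-0.96,-0.0]]
```

Emit:
apply_moves:
  commands:
    - [[-0.57,-0.03,0.59,0,-0.95,0],[-0.52,-0.03,0.63,0,-0.95,0],[-0.47,-0.03,0.67,0,-0.95,0],[-0.41,-0.03,0.71,0,-0.94,0],[-0.35,-0.03,0.74,0,-0.95,0],[-0.29,-0.03,0.77,0,-0.94,0],[-0.22,-0.03,0.79,0,-0.95,0],[-0.16,-0.03,0.81,0,-0.94,0]]

```text
clock: 0.77
eef_pos: [296.0, -397.6, 212.9]
tool_rot: [-1.575, 0.008, -0.635]
force: [-0.0, 0.5, 0.4]
width: 85.2
```

```bash
python3 - <<'E'
from plan import *
plan([(470,-120,230,10,13),(441,286,190,77.3,16)])
E
```

```text
t 0.77 p [ 296.  -397.6  212.9] F [-0.   0.5  0.4] w 85.2 rpy [-90.24   0.45 -36.4 ] q7 0.14
[[-0.05,-0.04,0.63,0,-0.71,-0.01],[-0.01,-0.03,0.63,0,-0.71,-0.01],[0.03,-0.04,0.63,0,-0.71,-0.01],[0.07,-0.03,0.63,0,-0.72,-0.01],[0.11,-0.03,0.62,0,-0.71,-0.01],[0.15,-0.04,0.61,0,-0.72,-0.01],[0.18,-0.03,0.6,0,-0.71,-0.01],[0.22,-0.04,0.59,0,-0.72,-0.01]]
[[0.26,-0.03,0.57,0,-0.71,-0.01],[0.29,-0.03,0.56,0,-0.72,-0.0],[0.33,-0.04,0.54,0,-0.71,-0.01],[0.36,-0.03,0.51,0.01,-0.72,-0.0],[0.4,-0.04,0.5,0,-0.71,-0.01],[0.07,0.06,0.63,0,-0.84,-0.0],[0.11,0.06,0.63,0,-0.84,-0.0],[0.16,0.06,0.62,0,-0.84,-0.0]]
[[0.2,0.06,0.6,0,-0.84,-0.0],[0.24,0.06,0.59,0,-0.84,-0.0],[0.29,0.06,0.57,0,-0.84,-0.0],[0.33,0.06,0.54,0,-0.84,-0.0],[0.37,0.06,0.52,0,-0.84,-0.0],[0.4,0.06,0.49,0,-0.84,-0.0],[0.44,0.07,0.46,0,-0.84,-0.0],[0.47,0.06,0.43,0,-0.84,-0.0]]
[[0.5,0.07,0.39,0,-0.84,-0.0],[0.53,0.06,0.35,0,-0.85,-0.0],[0.55,0.07,0.31,0,-0.84,-0.0],[0.57,0.06,0.27,0,-0.85,-0.0],[0.6,0.07,0.23,0,-0.84,-0.0]]
```

Tracks well. I'll run the rest of the transit.

Emit:
apply_moves:
  commands:
    - [[-0.05,-0.04,0.63,0,-0.71,0],[-0.01,-0.03,0.63,0,-0.71,0],[0.03,-0.04,0.63,0,-0.71,0],[0.07,-0.03,0.63,0,-0.72,0],[0.11,-0.03,0.62,0,-0.71,0],[0.15,-0.04,0.61,0,-0.72,0],[0.18,-0.03,0.6,0,-0.71,0],[0.22,-0.04,0.59,0,-0.72,0]]

```text
clock: 1.43
eef_pos: [403.4, -212.2, 222.9]
tool_rot: [-1.568, 0.013, -0.107]
force: [0.8, -0.1, -0.6]
width: 85.7
```

Emit:
apply_moves:
  commands:
    - [[0.26,-0.03,0.57,0,-0.71,0],[0.29,-0.03,0.56,0,-0.72,0],[0.33,-0.04,0.54,0,-0.71,0],[0.36,-0.03,0.51,0,-0.72,0],[0.4,-0.04,0.5,0,-0.71,0],[0.07,0.06,0.63,0,-0.84,0],[0.11,0.06,0.63,0,-0.84,0],[0.16,0.06,0.62,0,-0.84,0]]

```text
clock: 2.1
eef_pos: [462.2, -17.8, 222.1]
tool_rot: [-1.561, 0.007, 0.45]
force: [1.0, 0.0, 0.3]
width: 85.4
```

Emit:
apply_moves:
  commands:
    - [[0.2,0.06,0.6,0,-0.84,0],[0.24,0.06,0.59,0,-0.84,0],[0.29,0.06,0.57,0,-0.84,0],[0.33,0.06,0.54,0,-0.84,0],[0.37,0.06,0.52,0,-0.84,0],[0.4,0.06,0.49,0,-0.84,0],[0.44,0.07,0.46,0,-0.84,0],[0.47,0.06,0.43,0,-0.84,0]]

```text
clock: 2.77
eef_pos: [429.6, 192.1, 201.6]
tool_rot: [-1.557, 0.003, 1.064]
force: [0.3, 0.1, 0.0]
width: 85.3
```

```bash
python3 - <<'E'
from plan import *
plan([(441.4,285.7,150,77.3,8)])
E
```

```text
t 2.77 p [429.6 192.1 201.6] F [0.3 0.1 0. ] w 85.3 rpy [-89.22   0.18  60.98] q7 0.17
[[0.27,0.16,0.11,-0.02,-0.41,-0.0],[0.28,0.16,0.1,-0.02,-0.41,-0.0],[0.28,0.16,0.09,-0.02,-0.41,-0.0],[0.28,0.16,0.08,-0.02,-0.41,-0.0],[0.29,0.16,0.07,-0.02,-0.41,-0.0],[0.29,0.16,0.06,-0.02,-0.4,-0.0],[0.29,0.17,0.04,-0.02,-0.41,-0.01],[0.3,0.16,0.04,-0.02,-0.4,-0.0]]
```

Emit:
apply_moves:
  commands:
    - [[0.27,0.16,0.11,-0.02,-0.41,0],[0.28,0.16,0.1,-0.02,-0.41,0],[0.28,0.16,0.09,-0.02,-0.41,0],[0.28,0.16,0.08,-0.02,-0.41,0],[0.29,0.16,0.07,-0.02,-0.41,0],[0.29,0.16,0.06,-0.02,-0.4,0],[0.29,0.17,0.04,-0.02,-0.41,0],[0.3,0.16,0.04,-0.02,-0.4,0]]

```text
clock: 3.43
eef_pos: [437.6, 294.6, 146.8]
tool_rot: [-1.569, 0.001, 1.373]
force: [0.7, 0.2, 1.2]
width: 85.3
```

```bash
python3 - <<'E'
from plan import *
plan([(441.4,285.7,85,77.3,8)])
E
```

```text
t 3.43 p [437.6 294.6 146.8] F [0.7 0.2 1.2] w 85.3 rpy [-8.990e+01  6.000e-02  7.866e+01] q7 0.19
[[-0.02,0.19,-0.02,0,0.03,-0.0],[-0.03,0.19,-0.02,0,0.03,-0.0],[-0.02,0.19,-0.02,0,0.04,-0.0],[-0.03,0.19,-0.02,0,0.03,-0.0],[-0.02,0.2,-0.02,0,0.04,-0.0],[-0.03,0.19,-0.01,-0.01,0.03,-0.0],[-0.02,0.2,-0.02,0,0.04,-0.01],[-0.03,0.19,-0.01,-0.01,0.03,-0.0]]
```

Emit:
apply_moves:
  commands:
    - [[-0.02,0.19,-0.02,0,0.03,0],[-0.03,0.19,-0.02,0,0.03,0],[-0.02,0.19,-0.02,0,0.04,0],[-0.03,0.19,-0.02,0,0.03,0],[-0.02,0.2,-0.02,0,0.04,0],[-0.03,0.19,-0.01,0,0.03,0],[-0.02,0.2,-0.02,0,0.04,0],[-0.03,0.19,-0.01,0,0.03,0]]

```text
clock: 4.1
eef_pos: [441.6, 284.4, 78.5]
tool_rot: [-1.568, 0.002, 1.347]
force: [-0.0, 0.6, -0.3]
width: 85.3
```

```bash
python3 - <<'E'
from plan import *
plan([(441.4,285.7,36,77.3,6),(441.4,285.7,36,77.3,2)])
snap('side','s1')
crop('s1',200,250,340,390,4)
E
```

```text
t 4.1 p [441.6 284.4  78.5] F [-0.   0.6 -0.3] w 85.3 rpy [-89.86   0.12  77.18] q7 0.09
[[0.01,0.18,0,0,0,-0.0],[0,0.18,0,-0.01,0,-0.0],[0.01,0.18,0,0,-0.01,-0.01],[0,0.17,0,-0.01,0,-0.0],[0.01,0.18,0.01,0,-0.01,-0.01],[0,0.17,0,-0.01,0,-0.0],[0,0,0,0,0,-0.0],[0,0,0,0,0,-0.0]]
```

View pics/s1_c200_250.png

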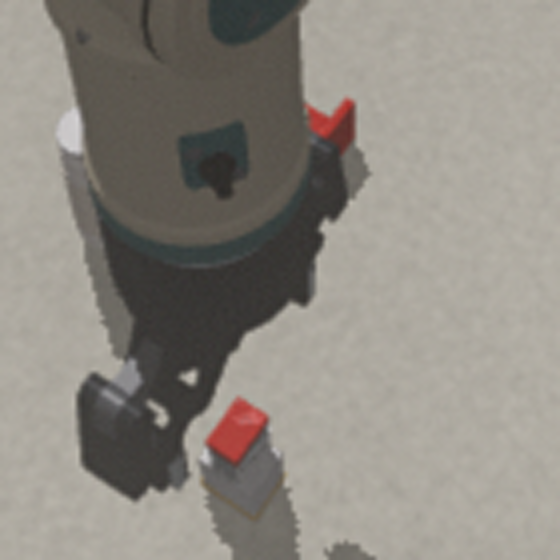

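```bash
python3 - <<'E'
from plan import *
s,M=axes();p=np.array(s['eef_pos']);d=load('s1')
for a in(-57,-42.5,0,42.5,57):
  for b in(-11,11): print(a,b,((proj(d,p+M@np.array([a,-13,b]))-[200,250]+.5)*4).round(0))
print(((proj(d,p)-[200,250]+.5)*4).round(0), M.round(2))
E
```

```text
-57 -11 [[291. 286.]]
-57 11 [[333. 311.]]
-42.5 -11 [[273. 312.]]
-42.5 11 [[315. 338.]]
0 -11 [[218. 391.]]
0 11 [[261. 418.]]
42.5 -11 [[159. 475.]]
42.5 11 [[203. 504.]]
57 -11 [[138. 505.]]
57 11 [[182. 534.]]
[[241. 417.]] [[ 0.22 -0.   -0.97]
 [ 0.97 -0.    0.22]
 [-0.   -1.    0.  ]]
```

The pads straddle the red cap: pad tips near (185,485) and (305,305), cap near (237,430) in the crop. This agrees with the projected TCP, so I'll descend and grip.

Emit:
apply_moves:
  commands:
    - [[0.01,0.18,0,0,0,0],[0,0.18,0,-0.01,0,0],[0.01,0.18,0,0,-0.01,0],[0,0.17,0,-0.01,0,0],[0.01,0.16,0.01,0,-0.01,0],[0,0.1,0,0,0,0],[0,0,0,0,0,0],[0,0,0,0,0,0]]

```text
clock: 4.82
eef_pos: [440.2, 284.7, 33.4]
tool_rot: [-1.568, 0.005, 1.349]
force: [1.0, -0.5, -0.4]
width: 85.7
```

Emit:
apply_moves:
  commands:
    - [[0,0,0,0,0,0],[0,0,0,0,0,0],[0,0,0,0,0,0],[0,0,0,0,0,0],[0,0,0,0,0,0],[0,0,0,0,0,0],[0,0,0,0,0,0],[0,0,0,0,0,0]]
  claw: 10

```text
clock: 5.48
eef_pos: [441.3, 285.4, 35.0]
tool_rot: [-1.57, 0.002, 1.349]
force: [0.6, 0.4, -1.2]
width: 21.9
```

```bash
python3 - <<'E'
from plan import *
plan([(441.4,285.7,140,77.3,8)])
E
```

```text
t 5.48 p [441.3 285.4  35. ] F [ 0.6  0.4 -1.2] w 21.9 rpy [-89.97   0.14  77.27] q7 0.03
[[0,-0.33,0,0,0,-0.0],[0,-0.33,0,0,0,-0.0],[0,-0.33,0,0,0,-0.0],[0,-0.33,0,0,0,-0.01],[0,-0.33,0,0,0,-0.0],[0,-0.32,0,0,0,-0.01],[0,-0.33,0,0,0,-0.0],[0,-0.32,0,-0.01,-0.01,-0.01]]
```

Emit:
apply_moves:
  commands:
    - [[0,-0.33,0,0,0,0],[0,-0.33,0,0,0,0],[0,-0.33,0,0,0,0],[0,-0.33,0,0,0,0],[0,-0.33,0,0,0,0],[0,-0.32,0,0,0,0],[0,-0.33,0,0,0,0],[0,0,0,0,0,0]]

```text
clock: 6.15
eef_pos: [439.4, 283.9, 128.7]
tool_rot: [-1.566, 0.007, 1.349]
force: [-0.2, 1.1, -1.6]
width: 21.8
```

```bash
python3 - <<'E'
from plan import *
snap('side','s2');snap('top','t2')
D=np.load('pose.npz')['D'];print(D)
a=cv2.convertScaleAbs(cv2.imread('pics/s2.png')[300:405,190:330],alpha=1.5);b=cv2.convertScaleAbs(cv2.imread('pics/t2.png')[200:305,80:220],alpha=1.5)
cv2.imwrite('pics/c2.png',np.hstack([cv2.resize(x,(560,420),interpolation=cv2.INTER_CUBIC) for x in(a,)]))
plan([(460,60,150,92,8),(496,-113,150,97.7,8)])
E
```

```text
[ 4.97734240e+02 -1.13108692e+02  1.37144608e-01]
t 6.25 p [438.6 282.7 126.8] F [ 0.3 -0.4 -1.9] w 22.0 rpy [-89.6    0.55  77.3 ] q7 0.16
[[-0.66,-0.07,-0.22,-0.01,-0.37,-0.01],[-0.67,-0.07,-0.2,-0.01,-0.37,-0.01],[-0.68,-0.07,-0.17,-0.01,-0.37,-0.01],[-0.68,-0.07,-0.15,-0.01,-0.37,-0.01],[-0.69,-0.07,-0.13,-0.01,-0.37,-0.01],[-0.69,-0.07,-0.11,-0.01,-0.36,-0.02],[-0.7,-0.07,-0.09,-0.02,-0.37,-0.01],[-0.7,-0.07,-0.06,-0.01,-0.36,-0.02]]
[[-0.54,0,-0.09,0,-0.14,0.0],[-0.55,0,-0.09,0,-0.14,0.0],[-0.55,0,-0.08,0,-0.14,0.0],[-0.55,0,-0.07,0,-0.14,0.0],[-0.55,0,-0.07,0,-0.15,0.0],[-0.54,0,-0.06,0,-0.14,0.0],[-0.55,0,-0.05,0,-0.15,0.0],[-0.55,0,-0.05,0,-0.14,0.0]]
```

View pics/c2.png

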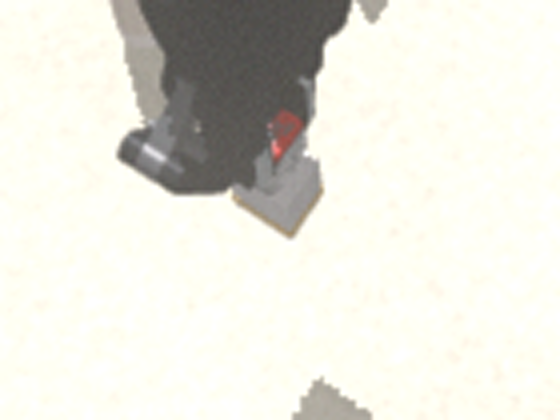

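```bash
python3 - <<'E'
from plan import *
from scipy.optimize import least_squares
s,M=axes();p=np.array(s['eef_pos']);d=load('s2')
obs=np.array([(248.25,348.75),(262,358.75),(270,347)])-.5
loc=np.array([(12,35,-15),(12,35,15),(-12,35,15)])
q=proj(d,p+loc@M.T);print(q.round(1),obs)
f=lambda v:(proj(d,p+(loc+[v[0],v[2],v[1]])@M.T)-obs).ravel()
r=least_squares(f,[0,0,0]);print(r.x,r.fun)
g=lambda v:f([0,v[0],0]);r=least_squares(g,[0]);print(r.x,r.fun)
E
```

```text
[[249.5 351.7]
 [264.3 361. ]
 [272.2 349.2]] [[247.75 348.25]
 [261.5  358.25]
 [269.5  346.5 ]]
[ -8.40168736 -12.07146831  20.21810198] [-0.27193971  0.58226347  0.28575151 -0.44734597 -0.01789796 -0.12884696]
[-6.24404701] [-1.26201157  1.54752438 -0.30447888  0.7917248  -0.37922925  0.76426637]
```

```bash
python3 - <<'E'
from plan import *
from scipy.optimize import least_squares
s,M=axes();p=np.array([439.4,283.9,128.7]);d=load('s2')
obs=np.array([(248.25,348.75),(262,358.75),(270,347)])-.5
loc=np.array([(12,35,-15),(12,35,15),(-12,35,15)])
for z in(-4,-2,0,2):
    f=lambda v:(proj(d,p+(loc+[v[0],z,v[1]])@M.T)-obs).ravel()
    r=least_squares(f,[0,0]);print(z,r.x,r.fun.round(1))
# same camera, original cartridge position vs grasp pose
print(np.load('pose.npz')['C'])
E
```

```text
-4 [-1.51687397 -4.08320887] [-0.7  0.5  0.4 -0.2  0.3 -0.3]
-2 [-2.14316299 -4.65091391] [-0.7  0.5  0.4 -0.2  0.3 -0.3]
0 [-2.76945906 -5.21862535] [-0.6  0.5  0.4 -0.2  0.3 -0.3]
2 [-3.39575832 -5.78633793] [-0.6  0.5  0.3 -0.3  0.2 -0.3]
[ 4.41442938e+02  2.85722633e+02 -2.22047063e-01]
```

Emit:
apply_moves:
  commands:
    - [[-0.66,-0.07,-0.22,-0.02,-0.37,-0.01],[-0.67,-0.07,-0.2,-0.02,-0.37,-0.01],[-0.68,-0.07,-0.17,-0.01,-0.37,-0.01],[-0.68,-0.07,-0.15,-0.01,-0.37,-0.01],[-0.69,-0.07,-0.13,-0.01,-0.37,-0.01],[-0.69,-0.07,-0.11,-0.01,-0.36,-0.02],[-0.7,-0.07,-0.09,-0.02,-0.37,-0.01],[-0.7,-0.07,-0.06,-0.01,-0.36,-0.02]]

```text
clock: 6.92
eef_pos: [456.6, 58.6, 142.1]
tool_rot: [-1.561, -0.005, 1.634]
force: [0.8, -0.1, -0.6]
width: 21.8
```

```bash
python3 - <<'E'
from plan import *
plan([(496,-113,150,97.7,8)])
E
```

```text
t 6.92 p [456.6  58.6 142.1] F [ 0.8 -0.1 -0.6] w 21.8 rpy [-89.42  -0.3   93.61] q7 0.8
[[-0.54,-0.03,-0.09,-0.01,-0.1,0.01],[-0.54,-0.03,-0.08,-0.01,-0.1,0.01],[-0.55,-0.03,-0.08,-0.02,-0.1,0.01],[-0.54,-0.03,-0.08,-0.01,-0.1,0.01],[-0.55,-0.02,-0.07,-0.02,-0.1,0.01],[-0.55,-0.02,-0.06,-0.01,-0.11,0.0],[-0.55,-0.03,-0.06,-0.02,-0.1,0.01],[-0.54,-0.02,-0.06,-0.01,-0.11,0.0]]
```

Emit:
apply_moves:
  commands:
    - [[-0.54,-0.01,-0.09,-0.01,-0.1,0.01],[-0.54,0,-0.08,-0.01,-0.1,0.01],[-0.55,0,-0.08,-0.02,-0.1,0.01],[-0.54,0,-0.08,-0.01,-0.1,0.01],[-0.55,0,-0.07,-0.02,-0.1,0.01],[-0.55,0,-0.06,-0.01,-0.11,0],[-0.55,0,-0.06,-0.02,-0.1,0.01],[-0.54,0,-0.06,-0.01,-0.11,0]]

```text
clock: 7.58
eef_pos: [489.8, -125.9, 132.8]
tool_rot: [-1.555, -0.003, 1.707]
force: [0.3, -0.4, -0.2]
width: 22.0
```

```bash
python3 - <<'E'
from plan import *
plan([(497,-113,115,97.8,5),(497,-113,115,97.8,3)])
E
```

```text
t 7.58 p [ 489.8 -125.9  132.8] F [ 0.3 -0.4 -0.2] w 22.0 rpy [-89.09  -0.17  97.78] q7 1.23
[[0.06,0.09,-0.05,-0.04,0,0.01],[0.06,0.09,-0.04,-0.04,0,0.01],[0.06,0.09,-0.05,-0.03,0,0.0],[0.06,0.09,-0.04,-0.04,0,0.01],[0.05,0.08,-0.05,-0.03,0,0.0],[0,0,0,0,0,0.0],[0,0,0,0,0,0.0],[0,0,0,0,0,0.0]]
```

Emit:
apply_moves:
  commands:
    - [[0.06,0.03,-0.02,-0.04,0,0],[0.06,0.03,-0.02,-0.04,0,0],[0.06,0.02,-0.02,-0.03,0,0],[0.06,0.02,-0.02,-0.04,0,0],[0.05,0,0,-0.03,0,0],[0,0,0,0,0,0],[0,0,0,0,0,0],[0,0,0,0,0,0]]

```text
clock: 8.25
eef_pos: [488.3, -115.1, 123.4]
tool_rot: [-1.564, -0.005, 1.704]
force: [-0.3, -0.0, -1.0]
width: 22.1
```

```bash
python3 - <<'E'
from plan import *
plan([(497,-113,115,97.8,5)])
snap('side','s3')
a=cv2.convertScaleAbs(cv2.imread('pics/s3.png')[140:230,240:360],alpha=1.6)
cv2.imwrite('pics/c3.png',cv2.resize(a,(800,600),interpolation=cv2.INTER_CUBIC))
plan([(497,-113,115,97.8,5)])
E
```

```text
t 8.25 p [ 488.3 -115.1  123.4] F [-0.3 -0.  -1. ] w 22.1 rpy [-89.61  -0.29  97.61] q7 1.19
[[0,0.04,-0.04,-0.02,-0.01,0.01],[0.01,0.04,-0.05,-0.01,-0.01,0.01],[0,0.04,-0.04,-0.02,-0.01,0.01],[0.01,0.04,-0.05,-0.01,0,0.01],[0,0.05,-0.04,-0.02,-0.01,0.02]]
t 8.3 p [ 488.4 -115.   123.4] F [-0.2  0.5 -0.9] w 21.9 rpy [-89.62  -0.29  97.61] q7 1.19
[[0,0.04,-0.04,-0.02,-0.01,0.01],[0.01,0.04,-0.05,-0.01,-0.01,0.01],[0,0.04,-0.04,-0.02,-0.01,0.01],[0.01,0.05,-0.05,-0.01,0,0.01],[0,0.04,-0.04,-0.02,-0.01,0.02]]
```

View pics/c3.png

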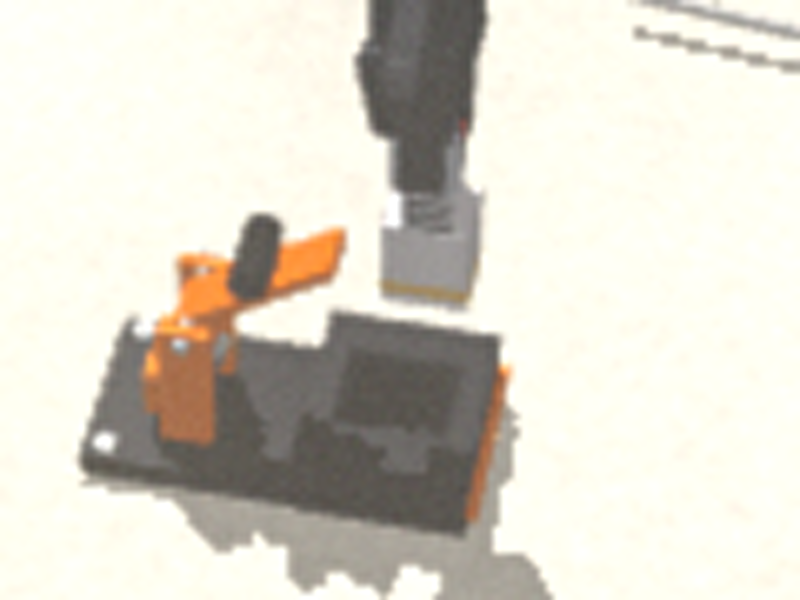

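```bash
cat > rel.py <<'E'
from plan import *
from scipy.optimize import least_squares
d=load('s3');p=np.array([488.3,-115.1,123.4]);s,M=axes()
P=lambda a:np.array(a)/6.6667-.5+[240,140]
from fit import W
DL=[(31,-35,30),(-31,-35,30),(109,-35,10),(109,35,10),(20.5,-17.5,30),(-20.5,-17.5,30),(-31,35,0),(109,35,0)]
DO=P([(333,312),(500,338),(130,318),(82,462),(347,350),(465,365),(465,533),(82,480)])
f=lambda v:(proj(d,W(v,DL))-DO).ravel()
D=least_squares(f,[497,-113,.137],x_scale=[10,10,.1],loss='soft_l1');print(D.x,D.fun.round(1).reshape(-1,2).tolist())
CL=np.array([(12,35,-15),(12,35,15),(12,-1,-15),(12,-1,15)])
CO=P([(382,299),(468,306),(383,230),(470,238)])
for z in(-2,0,2):
    g=lambda v:(proj(d,p+(CL+[v[0],z,v[1]])@M.T)-CO).ravel()
    C=least_squares(g,[0,0]);print(z,C.x,C.fun.round(1)); w=p+M@[C.x[0],0,C.x[1]]
    c,s_=np.cos(D.x[2]),np.sin(D.x[2]); e=w[:2]-D.x[:2]; print('cart in dock',c*e[0]+s_*e[1],-s_*e[0]+c*e[1])
E
python3 rel.py
```

```text
[ 4.99296551e+02 -1.14716769e+02  1.42406133e-01] [[-0.1, -0.2], [0.4, -0.5], [-0.8, 0.1], [-0.5, -0.2], [0.7, 0.0], [0.1, 0.2], [0.4, 0.6], [-0.2, -0.2]]
-2 [-0.8677252  -1.57582175] [-0.2  0.2  0.1  1.  -0.3 -0.9  0.3 -0.2]
cart in dock -9.372296422767151 0.29849490906638
0 [-2.78331024 -1.88414223] [-0.2  0.1  0.1  1.  -0.2 -0.9  0.3 -0.2]
cart in dock -9.082502353661939 -1.6199433169821114
2 [-4.69889705 -2.19246313] [-0.2  0.1  0.1  1.  -0.2 -0.9  0.3 -0.2]
cart in dock -8.79270788211427 -3.5383833230291266
```

```bash
python3 - <<'E'
from plan import *
plan([(497.1,-112.2,112,97.8,4),(497.1,-112.2,112,97.8,1)])
E
```

```text
t 8.3 p [ 488.4 -115.   123.4] F [-0.2  0.5 -0.9] w 21.9 rpy [-89.62  -0.29  97.61] q7 1.19
[[0.01,0.07,-0.06,-0.02,-0.01,0.01],[0.01,0.07,-0.06,-0.02,-0.01,0.02],[0.01,0.07,-0.05,-0.02,-0.01,0.01],[0.01,0.08,-0.06,-0.02,-0.01,0.02],[0,0,0,0,0,-0.0]]
```

Emit:
apply_moves:
  commands:
    - [[0.01,0.05,-0.06,-0.02,-0.01,0.01],[0.01,0.05,-0.06,-0.02,-0.01,0.02],[0.01,0.06,-0.05,-0.02,-0.01,0.01],[0.01,0.06,-0.06,-0.02,-0.01,0.02],[0,0,0,0,0,0],[0,0,0,0,0,0]]

```text
clock: 8.8
eef_pos: [498.9, -111.8, 114.0]
tool_rot: [-1.573, 0.001, 1.708]
force: [0.1, 0.7, -0.8]
width: 21.9
```

```bash
python3 - <<'E'
from plan import *
plan([(497.1,-112.2,76,97.8,6)])
E
```

```text
t 8.8 p [ 498.9 -111.8  114. ] F [ 0.1  0.7 -0.8] w 21.9 rpy [-9.013e+01  7.000e-02  9.784e+01] q7 1.17
[[0,0.16,0.01,0,0,-0.0],[0,0.16,0.01,0.01,0,-0.0],[0,0.16,0.01,0,0,-0.0],[0,0.16,0.01,0.01,0,-0.0],[0,0.15,0,0,0,-0.01],[0,0.16,0.01,0.01,0.01,-0.0]]
```

Emit:
apply_moves:
  commands:
    - [[0,0.16,0.01,0,0,0],[0,0.16,0.01,0.01,0,0],[0,0.16,0.01,0,0,0],[0,0.16,0.01,0.01,0,0],[0,0.12,0,0,0,0],[0,0.1,0.01,0.01,0,0],[0,0,0,0,0,0],[0,0,0,0,0,0]]

```text
clock: 9.47
eef_pos: [495.7, -112.5, 74.8]
tool_rot: [-1.568, 0.001, 1.707]
force: [0.0, 0.1, -0.9]
width: 22.0
```

```bash
python3 - <<'E'
from plan import *
plan([(497.1,-112.2,66,97.8,6)])
E
```

```text
t 9.47 p [ 495.7 -112.5   74.8] F [ 0.   0.1 -0.9] w 22.0 rpy [-8.983e+01  3.000e-02  9.781e+01] q7 1.11
[[0,0.04,-0.01,-0.01,0,-0.0],[0,0.04,-0.01,0,0,-0.0],[0,0.03,0,-0.01,0,-0.0],[0,0.04,-0.01,0,0,-0.0],[0,0.03,0,-0.01,0,-0.0],[0,0.04,-0.01,0,0,-0.01]]
```

Emit:
apply_moves:
  commands:
    - [[0,0.04,-0.01,-0.01,0,0],[0,0.04,-0.01,0,0,0],[0,0.03,0,-0.01,0,0],[0,0.04,-0.01,0,0,0],[0,0.03,0,0,0,0],[0,0.03,0,0,0,0],[0,0,0,0,0,0]]

```text
clock: 10.05
eef_pos: [497.9, -112.4, 66.3]
tool_rot: [-1.572, 0.001, 1.707]
force: [0.4, 0.7, -0.1]
width: 21.9
```

```bash
python3 - <<'E'
from plan import *
plan([(497.1,-112.2,56,97.8,8)])
E
```

```text
t 10.05 p [ 497.9 -112.4   66.3] F [ 0.4  0.7 -0.1] w 21.9 rpy [-9.005e+01  6.000e-02  9.780e+01] q7 1.09
[[0,0.03,0,0,0,-0.0],[0,0.03,0,0,0,-0.0],[0,0.03,0,0,0,-0.0],[0,0.03,0,0,0,-0.0],[0,0.03,0,0,0,-0.0],[0,0.04,0.01,0,0,-0.0],[0,0.03,0,0.01,0,-0.01],[0.01,0.04,0.01,0,0,-0.0]]
```

Emit:
apply_moves:
  commands:
    - [[0,0.03,0.01,0,0,0],[0,0.03,0,0,0,0],[0,0.03,0.01,0,0,0],[0,0.03,0,0,0,0]]

```text
clock: 10.38
eef_pos: [497.3, -112.6, 61.4]
tool_rot: [-1.572, 0.001, 1.707]
force: [0.3, -0.1, -1.0]
width: 21.8
```

Emit:
apply_moves:
  commands:
    - [[0,0.03,0,0,0,0],[0,0.03,0,0,0,0],[0,0.03,0,0,0,0]]

```text
clock: 10.63
eef_pos: [497.2, -112.5, 57.3]
tool_rot: [-1.572, 0.001, 1.707]
force: [-0.6, 0.3, -0.3]
width: 21.8
```

Emit:
apply_moves:
  commands:
    - [[0,0.03,0,0,0,0],[0,0.03,0,0,0,0],[0,0.03,0,0,0,0]]

```text
clock: 10.88
eef_pos: [497.3, -112.5, 53.3]
tool_rot: [-1.572, 0.001, 1.707]
force: [-0.1, 0.1, -1.5]
width: 21.9
```

Emit:
apply_moves:
  commands:
    - [[0,0.03,0,0,0,0],[0,0.03,0,0,0,0],[0,0.03,0,0,0,0]]

```text
clock: 11.13
eef_pos: [497.3, -112.5, 49.3]
tool_rot: [-1.572, 0.001, 1.707]
force: [-0.1, -0.2, -0.8]
width: 22.3
```

Emit:
apply_moves:
  commands:
    - [[0,0.02,0,0,0,0],[0,0.02,0,0,0,0]]

```text
clock: 11.3
eef_pos: [497.3, -112.5, 47.4]
tool_rot: [-1.572, 0.001, 1.707]
force: [-0.4, -0.9, -0.5]
width: 22.1
```

Emit:
apply_moves:
  commands:
    - [[0,0.02,0,0,0,0],[0,0.02,0,0,0,0],[0,0.02,0,0,0,0]]

```text
clock: 11.55
eef_pos: [497.3, -112.5, 44.8]
tool_rot: [-1.572, 0.001, 1.707]
force: [0.2, 0.7, -1.4]
width: 21.6
```

Emit:
apply_moves:
  commands:
    - [[0,0.02,0,0,0,0],[0,0.02,0,0,0,0]]

```text
clock: 11.72
eef_pos: [497.3, -112.5, 43.0]
tool_rot: [-1.572, 0.001, 1.707]
force: [-0.0, 0.3, -0.7]
width: 21.9
```

Emit:
apply_moves:
  commands:
    - [[0,0.02,0,0,0,0],[0,0.02,0,0,0,0]]

```text
clock: 11.88
eef_pos: [497.8, -112.5, 42.7]
tool_rot: [-1.573, 0.003, 1.707]
force: [-3.8, -0.1, 13.7]
width: 22.0
```

Emit:
apply_moves:
  commands:
    - [[0,0,0,0,0,0],[0,0,0,0,0,0],[0,0,0,0,0,0],[0,0,0,0,0,0]]
  claw: 50

```text
clock: 12.22
eef_pos: [498.5, -112.4, 43.3]
tool_rot: [-1.574, 0.003, 1.707]
force: [-0.1, 0.2, 0.4]
width: 50.2
```

Emit:
apply_moves:
  commands:
    - [[0,-0.1,0,0,0,0],[0,-0.2,0,0,0,0],[0,-0.3,0,0,0,0],[0,-0.4,0,0,0,0],[0,-0.5,0,0,0,0],[0,-0.5,0,0,0,0],[0,-0.5,0,0,0,0]]

```text
clock: 12.8
eef_pos: [494.6, -111.3, 145.9]
tool_rot: [-1.566, -0.001, 1.709]
force: [-0.1, -0.3, 0.0]
width: 50.0
```

```bash
python3 - <<'E'
from plan import *
snap('side','s4')
a=cv2.convertScaleAbs(cv2.imread('pics/s4.png')[140:230,240:360],alpha=1.6)
cv2.imwrite('pics/c4.png',cv2.resize(a,(800,600),interpolation=cv2.INTER_CUBIC))
th=np.radians(7.8)
D=np.array([497.2,-112.4]); c=np.array([np.cos(th),np.sin(th)])
for x in (38.5,44,50): print(x,D+x*c)
q=D+46*c
plan([(*q,150,97.8,6)])
E
```

```text
38.5 [ 535.34379186 -107.17495046]
44 [ 540.79290498 -106.42851481]
50 [ 546.73739202 -105.61422138]
t 12.85 p [ 497.2 -111.1  149.5] F [1.6 1.  2.4] w 50.2 rpy [-9.004e+01  7.000e-02  9.793e+01] q7 1.22
[[-0.01,0,-0.19,0,0,-0.0],[0,0,-0.19,0,0.01,-0.0],[-0.01,0,-0.19,0,0,-0.0],[0,0,-0.19,0,0.01,-0.0],[-0.01,-0.01,-0.19,0,0,-0.01],[0,0,-0.19,0.01,0.01,-0.0]]
```

View pics/c4.png

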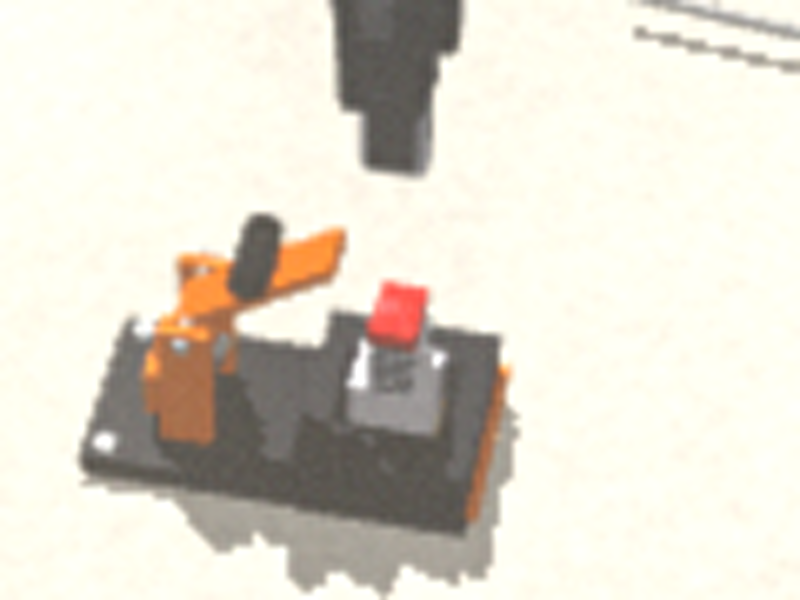

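The cartridge is seated upright: cap (398,312), block flush in the pocket. The clip is still open. Next I'll shut the fingers and move above the roller.

Emit:
apply_moves:
  commands:
    - [[-0.01,0,-0.18,0,0,0],[0,0,-0.18,0,0,0],[-0.01,0,-0.18,0,0,0],[0,0,-0.18,0,0,0],[0,0,-0.18,0,0,0],[0,0,-0.1,0,0,0],[0,0,0,0,0,0],[0,0,0,0,0,0]]
  claw: 0

```text
clock: 13.52
eef_pos: [541.8, -105.4, 149.6]
tool_rot: [-1.572, 0.001, 1.71]
force: [-0.0, -0.2, 0.5]
width: 0.2
```

```bash
python3 - <<'E'
from plan import *
plan([(541.8,-106.3,106,97.8,6)])
E
```

```text
t 13.52 p [ 541.8 -105.4  149.6] F [-0.  -0.2  0.5] w 0.2 rpy [-9.007e+01  4.000e-02  9.795e+01] q7 1.23
[[0,0.18,0,0,0,-0.0],[0,0.18,0,0,0.01,-0.0],[-0.01,0.18,0,0,0,-0.0],[0,0.18,0,0,0.01,-0.0],[-0.01,0.18,0,0.01,0,-0.0],[0,0.19,0,0,0.01,-0.01]]
```

Emit:
apply_moves:
  commands:
    - [[0,0.18,0,0,0,0],[0,0.18,0,0,0.01,0],[-0.01,0.18,0,0,0,0],[0,0.18,0,0,0.01,0],[-0.01,0.14,0,0,0,0],[0,0.06,0,0,0.01,0],[0,0,0,0,0,0],[0,0,0,0,0,0]]

```text
clock: 14.18
eef_pos: [538.9, -106.6, 106.7]
tool_rot: [-1.567, -0.0, 1.707]
force: [0.6, -0.4, 0.6]
width: 0.1
```

Emit:
apply_moves:
  commands:
    - [[0,0.03,0,0,0,0],[0,0.03,0,0,0,0],[0,0.02,0,0,0,0]]

```text
clock: 14.43
eef_pos: [539.5, -106.6, 103.9]
tool_rot: [-1.568, 0.0, 1.707]
force: [0.0, 0.4, 0.1]
width: -0.2
```

Emit:
apply_moves:
  commands:
    - [[0,0.03,-0.02,-0.01,0,0],[0,0.03,-0.02,-0.01,0,0],[0,0.03,-0.02,0,0,0]]

```text
clock: 14.68
eef_pos: [542.5, -106.4, 100.6]
tool_rot: [-1.571, 0.001, 1.707]
force: [0.3, 0.4, -0.3]
width: -0.1
```

Emit:
apply_moves:
  commands:
    - [[0,0.03,0,0,0,0],[0,0.03,0,0,0,0],[0,0.03,0,0,0,0]]

```text
clock: 14.93
eef_pos: [542.9, -106.4, 96.8]
tool_rot: [-1.572, 0.001, 1.707]
force: [0.1, -0.4, -0.1]
width: 0.1
```

Emit:
apply_moves:
  commands:
    - [[0,0.03,0,0,0,0],[0,0.03,0,0,0,0]]

```text
clock: 15.1
eef_pos: [542.9, -106.3, 94.1]
tool_rot: [-1.572, 0.001, 1.707]
force: [-0.3, -0.9, -0.3]
width: -0.1
```

Emit:
apply_moves:
  commands:
    - [[0,0.03,0,0,0,0],[0,0.03,0,0,0,0]]

```text
clock: 15.27
eef_pos: [542.8, -106.3, 91.4]
tool_rot: [-1.571, 0.001, 1.707]
force: [-0.5, 0.9, 0.1]
width: -0.1
```

Emit:
apply_moves:
  commands:
    - [[0,0.03,0,0,0,0],[0,0.03,0,0,0,0]]

```text
clock: 15.43
eef_pos: [542.8, -106.3, 88.7]
tool_rot: [-1.571, 0.001, 1.707]
force: [-0.1, 0.0, 0.0]
width: -0.1
```

Emit:
apply_moves:
  commands:
    - [[0,0.03,0,0,0,0],[0,0.03,0,0,0,0]]

```text
clock: 15.6
eef_pos: [542.8, -106.3, 86.0]
tool_rot: [-1.571, 0.001, 1.707]
force: [-0.2, -0.4, 0.1]
width: 0.3
```

Emit:
apply_moves:
  commands:
    - [[0,0.03,0,0,0,0]]

```text
clock: 15.68
eef_pos: [542.8, -106.3, 84.7]
tool_rot: [-1.571, 0.001, 1.707]
force: [-0.2, 0.1, -0.8]
width: 0.1
```

Emit:
apply_moves:
  commands:
    - [[0,0.03,0,0,0,0]]

```text
clock: 15.77
eef_pos: [542.8, -106.4, 83.4]
tool_rot: [-1.571, 0.001, 1.707]
force: [-0.2, 1.4, -0.5]
width: 0.2
```

Emit:
apply_moves:
  commands:
    - [[0,0.03,0,0,0,0]]

```text
clock: 15.85
eef_pos: [542.8, -106.4, 82.0]
tool_rot: [-1.571, 0.001, 1.707]
force: [0.0, 1.0, 0.1]
width: -0.1
```

```bash
python3 - <<'E'
from plan import *
snap('side','s5')
a=cv2.convertScaleAbs(cv2.imread('pics/s5.png')[140:230,240:360],alpha=2)
cv2.imwrite('pics/c5.png',cv2.resize(a,(800,600),interpolation=cv2.INTER_CUBIC))
plan([(541.8,-106.3,82,97.8,1)])
E
```

```text
t 15.9 p [ 542.6 -106.4   81.8] F [ 0.3  0.7 -1.2] w 0.2 rpy [-9.001e+01  3.000e-02  9.778e+01] q7 1.14
[[0.01,0,0.02,0,0,-0.01]]
```

View pics/c5.png

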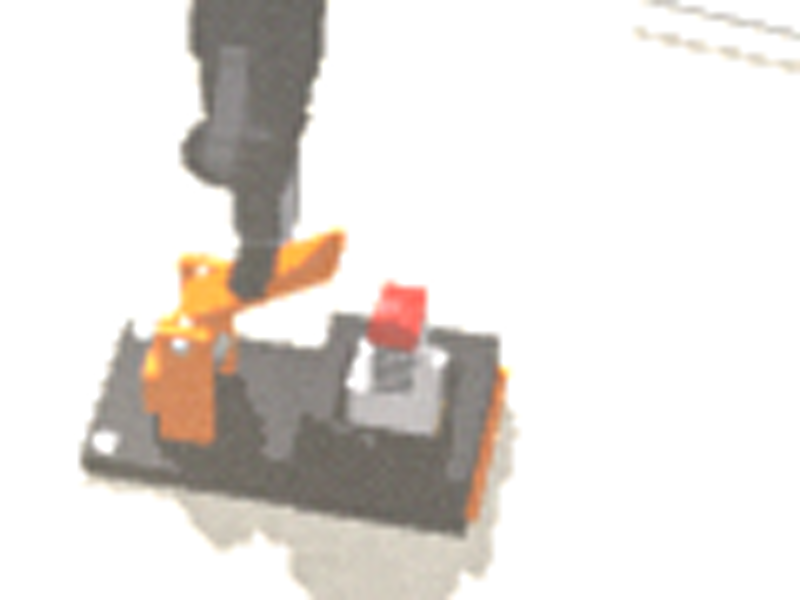

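The shut finger tip sits right over the roller (tip edge near (265,245)). The clip has not moved and the cartridge is unchanged. I'll keep going down slowly.

Emit:
apply_moves:
  commands:
    - [[0,0.03,0,0,0,0]]

```text
clock: 15.98
eef_pos: [542.7, -106.3, 80.6]
tool_rot: [-1.571, 0.001, 1.707]
force: [-0.1, -0.1, -0.7]
width: -0.0
```

Emit:
apply_moves:
  commands:
    - [[0,0.03,0,0,0,0]]

```text
clock: 16.07
eef_pos: [542.8, -106.3, 79.3]
tool_rot: [-1.571, 0.001, 1.707]
force: [-0.1, -0.7, 0.2]
width: -0.3
```

Emit:
apply_moves:
  commands:
    - [[0,0.03,0,0,0,0]]

```text
clock: 16.15
eef_pos: [542.8, -106.3, 78.0]
tool_rot: [-1.571, 0.001, 1.707]
force: [-0.4, 0.2, 0.9]
width: 0.1
```

Emit:
apply_moves:
  commands:
    - [[0,0.03,0,0,0,0]]

```text
clock: 16.23
eef_pos: [542.8, -106.4, 76.7]
tool_rot: [-1.571, 0.001, 1.707]
force: [-0.2, -0.4, -0.3]
width: -0.2
```

Emit:
apply_moves:
  commands:
    - [[0,0.03,0,0,0,0]]

```text
clock: 16.32
eef_pos: [542.8, -106.4, 75.4]
tool_rot: [-1.571, 0.001, 1.707]
force: [-0.2, -1.0, 0.4]
width: -0.3
```

```bash
python3 - <<'E'
from plan import *
s,M=axes();p=np.array(s['eef_pos'])
d=snap('side','s6')
a=cv2.convertScaleAbs(cv2.imread('pics/s6.png')[155:200,255:315],alpha=2.2,beta=25)
cv2.imwrite('pics/c6.png',cv2.resize(a,(800,600),interpolation=cv2.INTER_CUBIC))
k=800/60
for b in(-11,0,11): print(b,((proj(d,p+M@np.array([0,0,b]))-[255,155]+.5)*k).round())
th=np.radians(7.8);c,si=np.cos(th),np.sin(th)
for h in(0,13):
  for y in(-15,15): print('roller top',h,y,((proj(d,[497.2+c*50-si*y,-112.4+si*50+c*y,83+h])-[255,155]+.5)*k).round())
E
```

```text
-11 [[285. 377.]]
0 [[347. 386.]]
11 [[410. 395.]]
roller top 0 -15 [[342. 291.]]
roller top 0 15 [[305. 416.]]
roller top 13 -15 [[341. 237.]]
roller top 13 15 [[304. 363.]]
```

View pics/c6.png

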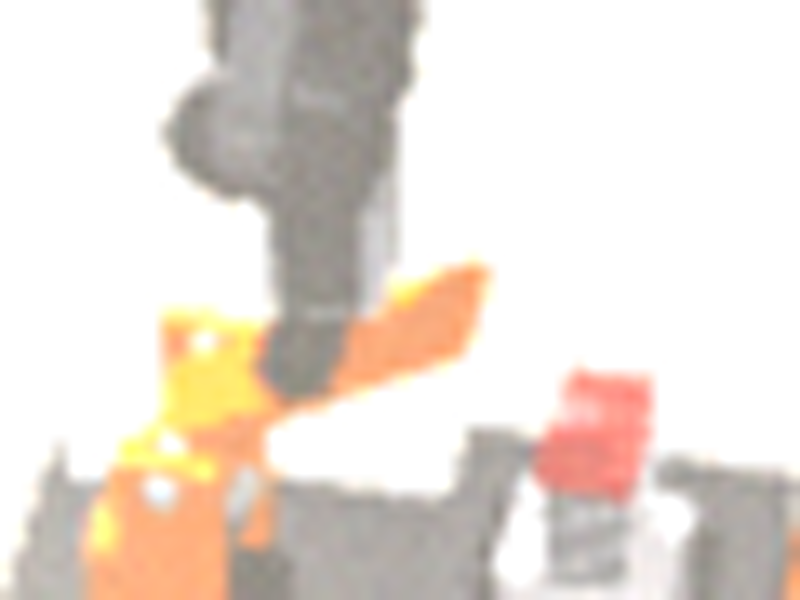

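The visible finger end is at about (320,312), higher than the reported TCP projects, and the roller has not moved. Contact should be close, so I'll continue by feel.

Emit:
apply_moves:
  commands:
    - [[0,0.02,0,0,0,0],[0,0.02,0,0,0,0]]

```text
clock: 16.53
eef_pos: [542.6, -106.4, 73.4]
tool_rot: [-1.571, 0.001, 1.707]
force: [-0.4, -0.5, 1.1]
width: 0.0
```

Emit:
apply_moves:
  commands:
    - [[0,0.02,0,0,0,0],[0,0.02,0,0,0,0]]

```text
clock: 16.7
eef_pos: [543.8, -106.2, 72.8]
tool_rot: [-1.573, 0.001, 1.707]
force: [0.8, -0.4, 6.6]
width: 0.0
```

Emit:
apply_moves:
  commands:
    - [[0,0.02,0,0,0,0],[0,0.02,0,0,0,0]]

```text
clock: 16.87
eef_pos: [545.6, -106.0, 72.7]
tool_rot: [-1.577, 0.002, 1.707]
force: [-1.0, 0.0, 7.1]
width: 0.3
```

```bash
python3 - <<'E'
from plan import *
plan([(541.8,-106.3,70,97.8,1)]);s,M=axes();print(s['torque'],s['force'])
E
```

```text
t 16.87 p [ 545.6 -106.    72.7] F [-1.   0.   7.1] w 0.3 rpy [-90.34   0.12  97.8 ] q7 1.13
[[0,0.07,0.1,0.07,0,-0.02]]
[-0.04232901  0.02133779 -0.001648  ] [-1.04130259  0.03990872  7.0647903 ]
```

Emit:
apply_moves:
  commands:
    - [[0,0.04,0.03,0.04,0,-0.01],[0,0.04,0.03,0.04,0,0]]

```text
clock: 17.03
eef_pos: [545.5, -106.0, 71.6]
tool_rot: [-1.574, 0.003, 1.707]
force: [-1.3, -0.5, 8.7]
width: -0.1
```

Emit:
apply_moves:
  commands:
    - [[0,0.04,0.02,0.03,0,0],[0,0.04,0.02,0.03,0,0]]

```text
clock: 17.2
eef_pos: [546.6, -105.9, 70.8]
tool_rot: [-1.574, 0.004, 1.707]
force: [0.3, 0.6, 10.5]
width: -0.3
```

```bash
python3 - <<'E'
from plan import *
plan([(542.8,-106.3,70,97.8,1)]);s,M=axes();print(s['torque'],s['force'])
a=load('s6')['image'];b=snap('side','s7')['image']
A=cv2.resize(cv2.convertScaleAbs(a[155:200,255:315],alpha=2.2,beta=25),(400,300),interpolation=cv2.INTER_CUBIC)
B=cv2.resize(cv2.convertScaleAbs(b[155:200,255:315],alpha=2.2,beta=25),(400,300),interpolation=cv2.INTER_CUBIC)
cv2.imwrite('pics/c7.png',np.hstack([A,B])[:,:,::-1])
E
```

```text
t 17.2 p [ 546.6 -105.9   70.8] F [ 0.3  0.6 10.5] w -0.3 rpy [-90.21   0.24  97.82] q7 1.12
[[0,0.02,0.09,0.04,0,-0.05]]
[-0.07004021  0.17787073 -0.01005036] [ 0.25941771  0.64781201 10.53091878]
```

View pics/c7.png

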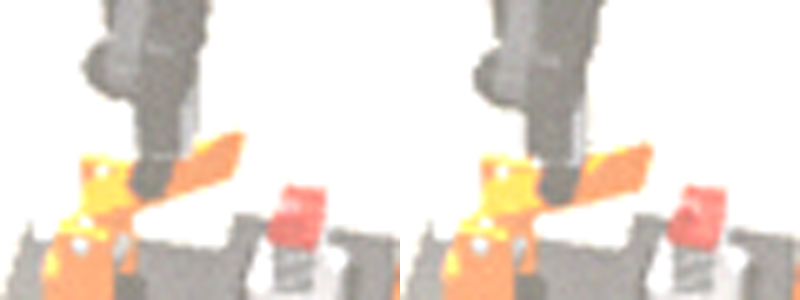

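The right panel shows the lever tip lower, moved from about (245,133) to (252,147), so the clip is travelling. I'll keep pressing while correcting the x drift.

Emit:
apply_moves:
  commands:
    - [[0,0.05,0.05,0.02,0,-0.02],[0,0.05,0.05,0.02,0,-0.02]]

```text
clock: 17.42
eef_pos: [546.1, -106.0, 69.8]
tool_rot: [-1.578, 0.003, 1.708]
force: [-0.9, -0.5, 10.6]
width: 0.3
```

Emit:
apply_moves:
  commands:
    - [[0,0.05,0.05,0.02,0,-0.01],[0,0.05,0.05,0.02,0,0]]

```text
clock: 17.58
eef_pos: [545.6, -106.0, 68.9]
tool_rot: [-1.581, 0.003, 1.708]
force: [-0.9, 0.3, 10.9]
width: 0.3
```

Emit:
apply_moves:
  commands:
    - [[0,0.06,0.06,0.1,0,0],[0,0.06,0.06,0.1,0,0]]

```text
clock: 17.75
eef_pos: [544.2, -106.3, 67.4]
tool_rot: [-1.571, 0.005, 1.708]
force: [0.0, -0.1, 11.2]
width: 0.1
```

Emit:
apply_moves:
  commands:
    - [[0,0.06,0.06,0.1,0,0],[0,0.06,0.06,0.1,0,0]]

```text
clock: 17.92
eef_pos: [542.9, -106.4, 65.9]
tool_rot: [-1.56, 0.007, 1.709]
force: [-0.3, 0.5, 10.3]
width: 0.0
```

Emit:
apply_moves:
  commands:
    - [[0,0.06,0.06,0.1,0,0],[0,0.06,0.06,0.1,0,0]]

```text
clock: 18.08
eef_pos: [541.5, -106.7, 64.1]
tool_rot: [-1.549, 0.009, 1.709]
force: [1.2, -0.7, 7.8]
width: -0.0
```

Emit:
apply_moves:
  commands:
    - [[0,0.05,0.02,-0.05,0,-0.03],[0,0.05,0.02,-0.05,0,-0.03]]

```text
clock: 18.25
eef_pos: [543.0, -106.4, 62.5]
tool_rot: [-1.564, 0.005, 1.71]
force: [-1.3, 0.3, 6.8]
width: 0.2
```

Emit:
apply_moves:
  commands:
    - [[0,0.04,0.02,-0.03,0,-0.02],[0,0.04,0.02,-0.03,0,-0.02]]

```text
clock: 18.42
eef_pos: [543.4, -106.3, 61.0]
tool_rot: [-1.573, 0.003, 1.71]
force: [-0.1, -0.3, 4.6]
width: 0.1
```

Emit:
apply_moves:
  commands:
    - [[0,0.03,0.02,0,0,0],[0,0.03,0.02,0,0,0]]

```text
clock: 18.58
eef_pos: [542.7, -106.4, 59.4]
tool_rot: [-1.576, 0.003, 1.71]
force: [0.5, 1.1, 1.3]
width: -0.4
```

Emit:
apply_moves:
  commands:
    - [[0,0.03,0.02,0.01,0,0],[0,0.03,0.02,0.01,0,0]]

```text
clock: 18.75
eef_pos: [540.8, -106.7, 56.6]
tool_rot: [-1.573, 0.003, 1.71]
force: [0.6, -0.5, 0.0]
width: 0.1
```

Emit:
apply_moves:
  commands:
    - [[0,0.02,0.02,0.01,0,0],[0,0.02,0.02,0.01,0,0]]

```text
clock: 18.92
eef_pos: [539.7, -106.8, 55.2]
tool_rot: [-1.572, 0.004, 1.71]
force: [0.0, -0.9, 13.2]
width: -0.2
```

Emit:
apply_moves:
  commands:
    - [[0,0.02,0.01,0.01,0,0],[0,0.02,0.01,0,0,0]]

```text
clock: 19.08
eef_pos: [541.0, -106.7, 55.5]
tool_rot: [-1.575, 0.005, 1.71]
force: [0.6, -0.6, 8.3]
width: -0.2
```

Emit:
apply_moves:
  commands:
    - [[0,0.02,0.01,0.01,0,0]]

```text
clock: 19.17
eef_pos: [541.5, -106.7, 55.5]
tool_rot: [-1.576, 0.005, 1.71]
force: [-1.5, -0.5, 8.2]
width: -0.1
```

Emit:
apply_moves:
  commands:
    - [[0,0.025,0.02,0.02,0,0],[0,0.025,0.02,0.02,0,0],[0,0.025,0.02,0.02,0,0],[0,0.025,0.02,0.02,0,0]]

```text
clock: 19.5
eef_pos: [542.5, -106.6, 55.4]
tool_rot: [-1.577, 0.008, 1.711]
force: [-0.6, -1.0, 8.9]
width: 0.1
```

Emit:
apply_moves:
  commands:
    - [[0,0.025,0.02,0.02,0,0],[0,0.025,0.02,0.02,0,0],[0,0.025,0.02,0.02,0,0],[0,0.025,0.02,0.02,0,0]]

```text
clock: 19.83
eef_pos: [545.0, -106.3, 55.2]
tool_rot: [-1.581, 0.01, 1.712]
force: [2.2, -0.2, 4.8]
width: 0.0
```

Emit:
apply_moves:
  commands:
    - [[0,0.025,0.02,0.02,0,0],[0,0.025,0.02,0.02,0,0],[0,0.025,0.02,0.02,0,0],[0,0.025,0.02,0.02,0,0]]

```text
clock: 20.17
eef_pos: [548.3, -105.8, 53.6]
tool_rot: [-1.586, 0.011, 1.712]
force: [3.4, 0.1, 4.2]
width: -0.1
```

The finger drifted in +x along the roller and the force faded. I'll lift, re-centre and lean again with drift compensation.

Emit:
apply_moves:
  commands:
    - [[0,-0.1,0.05,0.1,0,-0.05],[0,-0.1,0.05,0.05,0,-0.05],[0,0,0.1,0,0,0],[0,0,0,0,0,0]]

```text
clock: 20.5
eef_pos: [535.6, -107.5, 60.3]
tool_rot: [-1.563, 0.001, 1.712]
force: [-0.5, -0.3, -0.8]
width: -0.2
```

```bash
python3 - <<'E'
from plan import *
plan([(538.8,-106.7,60,97.8,5)])
E
```

```text
t 20.5 p [ 535.6 -107.5   60.3] F [-0.5 -0.3 -0.8] w -0.2 rpy [-8.957e+01  4.000e-02  9.809e+01] q7 1.12
[[0,0,-0.02,-0.02,0.01,-0.0],[0,0,-0.02,-0.02,0.01,-0.0],[0,0,-0.01,-0.02,0.01,-0.0],[0,0,-0.02,-0.01,0.01,-0.0],[0.01,0.01,-0.01,-0.02,0.02,-0.01]]
```

Emit:
apply_moves:
  commands:
    - [[0,0,-0.02,-0.02,0.01,0],[0,0.02,-0.02,-0.02,0.01,0],[0,0.02,-0.01,-0.02,0.01,0],[0,0.02,-0.01,-0.01,0.01,0],[0,0.02,0,0,0.01,0]]

```text
clock: 20.92
eef_pos: [535.4, -107.8, 55.7]
tool_rot: [-1.566, 0.0, 1.707]
force: [0.2, 0.4, 3.5]
width: -0.2
```

Emit:
apply_moves:
  commands:
    - [[0,0.02,0,0,0,0],[0,0.02,0.02,0.02,0,0]]

```text
clock: 21.08
eef_pos: [536.4, -107.7, 55.4]
tool_rot: [-1.567, 0.001, 1.707]
force: [-0.2, -0.9, 7.9]
width: 0.3
```

Emit:
apply_moves:
  commands:
    - [[0,0.025,0.05,0.04,0,0],[0,0.025,0.05,0.04,0,0]]

```text
clock: 21.25
eef_pos: [535.6, -107.8, 55.5]
tool_rot: [-1.566, 0.003, 1.707]
force: [1.3, -1.1, 6.7]
width: -0.1
```

Emit:
apply_moves:
  commands:
    - [[0,0.035,0.045,0.03,0,-0.01],[0,0.035,0.045,0.03,0,-0.01]]

```text
clock: 21.42
eef_pos: [535.6, -107.8, 55.3]
tool_rot: [-1.568, 0.003, 1.708]
force: [-0.1, -0.2, 10.6]
width: 0.1
```

Emit:
apply_moves:
  commands:
    - [[0,0.035,0.045,0.03,0,-0.01],[0,0.035,0.045,0.03,0,-0.01]]

```text
clock: 21.58
eef_pos: [535.6, -107.8, 55.4]
tool_rot: [-1.569, 0.003, 1.708]
force: [0.0, -0.3, 8.7]
width: -0.0
```

Emit:
apply_moves:
  commands:
    - [[0,0.035,0.045,0.03,0,-0.01],[0,0.035,0.045,0.03,0,-0.01]]

```text
clock: 21.75
eef_pos: [535.6, -107.8, 55.4]
tool_rot: [-1.571, 0.003, 1.709]
force: [-0.3, -0.7, 9.3]
width: -0.1
```

Emit:
apply_moves:
  commands:
    - [[0,0.035,0.045,0.03,0,-0.01],[0,0.035,0.045,0.03,0,-0.01]]

```text
clock: 21.92
eef_pos: [535.7, -107.8, 55.4]
tool_rot: [-1.573, 0.003, 1.71]
force: [0.1, -0.4, 9.7]
width: -0.4
```

Emit:
apply_moves:
  commands:
    - [[0,0.035,0.045,0.03,0,-0.01],[0,0.035,0.045,0.03,0,-0.01]]

```text
clock: 22.08
eef_pos: [535.7, -107.8, 55.4]
tool_rot: [-1.574, 0.003, 1.71]
force: [-0.5, 1.0, 10.1]
width: -0.2
```

Steady at about 10 N. I'll hold about 0.8 s more at slightly higher force, then let go and lift.

Emit:
apply_moves:
  commands:
    - [[0,0.037,0.045,0.04,0,-0.01],[0,0.037,0.045,0.04,0,-0.01],[0,0.037,0.045,0.04,0,-0.01],[0,0.037,0.045,0.04,0,-0.01],[0,0.037,0.045,0.04,0,-0.01]]

```text
clock: 22.5
eef_pos: [535.7, -107.8, 55.3]
tool_rot: [-1.574, 0.003, 1.712]
force: [0.1, -0.1, 10.8]
width: 0.2
```

Emit:
apply_moves:
  commands:
    - [[0,0.037,0.045,0.04,0,-0.01],[0,0.037,0.045,0.04,0,-0.01],[0,0.037,0.045,0.04,0,-0.01],[0,0.037,0.045,0.04,0,-0.01],[0,0.037,0.045,0.04,0,-0.01]]

```text
clock: 22.92
eef_pos: [535.7, -107.9, 55.3]
tool_rot: [-1.574, 0.004, 1.713]
force: [-1.1, 0.2, 10.4]
width: 0.1
```

Emit:
apply_moves:
  commands:
    - [[0,-0.1,0,0,0,0],[0,-0.2,0,0,0,0],[0,-0.4,0,0,0,0],[0,-0.5,0,0,0,0],[0,-0.6,0,0,0,0],[0,-0.6,0,0,0,0],[0,-0.6,0,0,0,0],[0,-0.3,0,0,0,0]]

```text
clock: 23.58
eef_pos: [532.4, -105.8, 192.0]
tool_rot: [-1.566, 0.0, 1.716]
force: [0.9, 0.7, -0.1]
width: -0.2
```

Emit:
apply_moves:
  commands:
    - [[0,0,0,0,0,0],[0,0,0,0,0,0],[0,0,0,0,0,0],[0,0,0,0,0,0]]

```text
clock: 23.92
eef_pos: [533.0, -105.9, 194.2]
tool_rot: [-1.569, 0.002, 1.716]
force: [0.5, -0.2, -0.3]
width: 0.1
```

```bash
python3 - <<'E'
from plan import *
snap('side','s8');snap('top','t8')
A=cv2.resize(cv2.convertScaleAbs(cv2.imread('pics/s8.png')[150:225,240:340],alpha=1.8),(800,600),interpolation=cv2.INTER_CUBIC)
cv2.imwrite('pics/c8.png',A)
a,b=load('s0')['image'].astype(int),load('s8')['image'].astype(int)
df=(abs(a-b).max(2)>40).astype(np.uint8)
n,l,st,c=cv2.connectedComponentsWithStats(cv2.morphologyEx(df,cv2.MORPH_OPEN,np.ones((2,2))))
print([s.tolist() for s in st[1:] if s[4]>15])
E
```

```text
[[260, 0, 46, 89, 3444], [485, 0, 35, 40, 837], [548, 0, 12, 162, 1435], [288, 90, 11, 19, 141], [274, 125, 16, 15, 178], [491, 133, 69, 81, 1769], [272, 173, 33, 22, 383], [294, 193, 14, 12, 82], [281, 221, 9, 9, 39], [293, 225, 8, 5, 29], [302, 251, 253, 169, 13821], [251, 351, 25, 52, 830]]
```

View pics/c8.png

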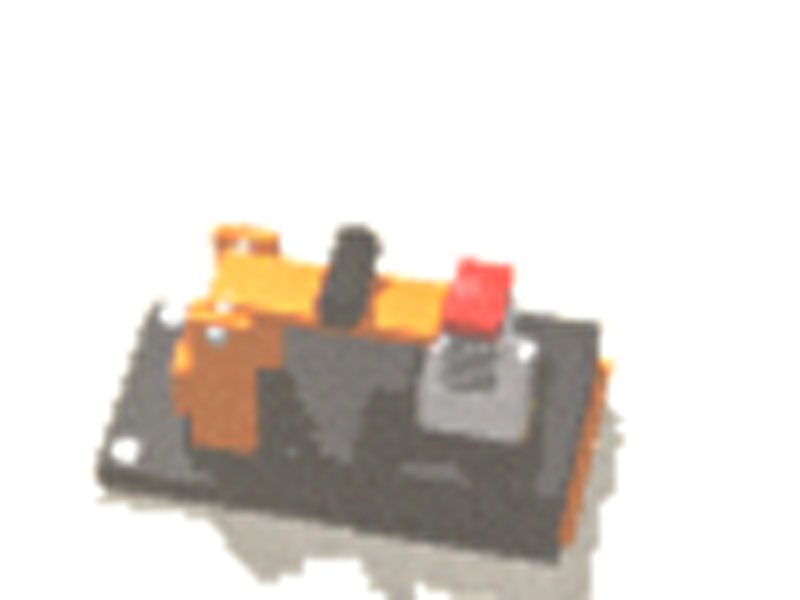

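The clip stays shut: lever level from (220,270) to (450,310), tip over the shoulder beside the cap (480,295), cartridge upright in the pocket. Comparing images shows no change at the glue stick, bracket, spool or driver.

```bash
python3 -c "
from cell import finish_job; print(finish_job())"
```

```text
the job is handed in; nothing more can be done
None
```

The cartridge is fully home in the dock pocket, the clip is snapped shut, and I handed the job in at about 24 s of the 67 s allowed.

- **Cartridge:** I gripped it by the neck and lowered it into the pocket with no side contact. It touched the floor at the expected height, 8 mm above where it was picked up, with a reading of 13.7 N, and I let go there.
- **Closing the clip:** Pressing with shut fingers, resistance peaked at about 11 N, fell to nothing, then met a firm stop.
- **First lean failed:** My first lean on the shut clip drifted about 7 mm along the roller and faded to 4 N. I lifted, re-centred and leaned again.
- **Second lean:** It held 8.7–10.8 N for about 1.6 s. The highest force I read on the clip was 13.2 N, though I only had readings at the end of each move.
- **Last checks:** With the arm clear, the side picture showed the clip level and still shut, and the cartridge upright. The force reading was about zero. Comparing side images from start and end showed no change at the glue stick, bracket, spool or hex driver.
- **One disagreement:** The visible finger ends sat roughly 15 mm higher than the reported tool point. The roller was therefore met lower than expected, with the tool point reading about 73 mm instead of 83–96 mm. I found that contact by feel, so the clip's height setting was never measured.

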